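Open the order desk on the pour-over bar

ROBOT

A 6-joint arm with a two-finger parallel gripper is mounted at the origin on the work surface. World frame = base frame: x ahead of the robot, y to its left, z up, the work surface at z = 0. Lengths are in m, angles in rad, forces in N, time in s.
With the tool pointing down it reaches from about 0.35 to 0.975 m from the base axis. Payload 4.9 kg.
Tool frame: the origin (TCP) lies at the very end of the fingers, on their centre line; the grasp point (between the pads) lies 19 mm behind it; y points along the fingers, z is the direction in which the jaws open and shut, and the axes are right-handed (so a half turn about y gives the same grasp; the last joint's range is limited). The gripper opens to 85 mm and grips with 20 to 120 N. Pads are 22 mm wide; open, the fingers measure 114 mm over their backs; the gripper's body (76 mm by 85 mm) begins 54 mm behind the grasp point. The pads swing forward as they close: fully open they stand 13 mm farther back than shut.
Start: joints at [1.178, 0.053, 1.613, -0, 1.476, -0.119], TCP at [0.169, 0.602, 0.231] pointing down, gripper open.
Joint ranges: [-3.01, 3.01], [-1.01, 2.22], [0.06, 2.58], [-1.02, 4.17], [0.09, 2.62], [-3.14, 3.14]. Speed limits (rad/s): [2.57, 2.57, 3.14, 3.14, 3.14, 3.14].

INTERFACE

Orientations are given as a rotation vector (axis times angle).
In Python, from station import monitor, viewer, ticket gives the robot as it stands.
- The arm moves only by the tool servo_tool, never from a script. Its argument "commands" is one flat list of numbers, 7 for each row, row after row: the turn, a rotation vector about the tool's x, y, z in rad, then the shift along the tool's x, y, z in cm, then the opening, from 0 (shut) to 1 (fully open). In form: [rx, ry, rz, dx, dy, dz, claw, rx, ry, rz, dx, dy, dz, claw, ...]. A call has 1 to 20 rows; each row shifts and turns the pose as measured when the row begins, along the tool's axes as they then stand; what a row does not reach is not made up. A row lasts 1/10 s, in which the tool goes at most 50 mm and 8.59 degrees, less where a joint would pass 70% of its speed; a pose out of reach is approached as far as the arm can. A call is refused whole if a number of a shift passes 5 or a number of a turn 0.15, either way. A call with a gripper value outside its range is refused whole. The fingers move at their own pace and stop on an object; "grip_force" is the grip in N (left out, the last holds). Time passes only in rows, so rows that do not move let the fingers close. It gives the time, the measured TCP pose, the force and the opening at its end, in the units of the state.
- monitor.get_obs(): the state, without advancing time (a new reading comes with each control period).
- viewer.get_image(name): name is "scene" or "top" or "wrist"; returns a dict with "frame" (384x512x3 uint8, red, green, blue), "depth" (384x512 float32, m along the optical axis (not along the pixel's ray), 0 where there is no reading), "camera_matrix" (3x3 intrinsics, pixels), "cam_to_world" (4x4, takes a point from camera to world coordinates). Camera axes: x right, y down, z forward; pixel columns grow to the right and rows downward; lengths in m; the calibration is good to about 2 mm. A picture is of the moment at which its call begins.
- ticket.finish_job(): hands the job in, once; it reports no verdict.
The state is a dict: "t": time; "q": joint angles; "dq": joint speeds; "effort": joint torques, N m; "tool_pos": TCP position; "tool_rot": TCP orientation; "contact_force": force on the tool from outside, world axes, zero at the start; "wrist_torque": the same for the moment, N m; "opening": finger opening in m.
Only numpy, scipy, OpenCV 4.12 (cv2) and the standard library are available. Lean on these libraries where they do the work, as an engineer would, in place of code of your own. Each camera call takes 0.05 s, during which the arm holds its last target.

TASK

Open the little white order desk on the coffee bar so that tickets can be written on it: first pull both black supports right out towards you by their yellow blocks, then swing the dark wooden flap over and lower it, without slamming, until it lies level on the two supports. Leave the pen drawer between the supports shut.

Things in the scene. Friction and masses are not known exactly. Their poses are not given: they have to be found in the camera images.
- desk: White drop-front desk box, 320 mm wide (y), fixed, 210 deep (x 0 to 210). Origin on the table under the middle of the hinge line, x pointing into the desk away from the robot, z up. Hinge line: along y at x 0, z 100. Bare roof: top at z 205, from x 43 back. In front (x < 0) only pull blocks, the drawer knob and a spoon on the table (under 30 high); an 85 mm steel tumbler stands at its -y side.
- left_support (a joint): Black bar, middle at y = +110 mm in the desk's frame, top face z 100. In m: 0 in, 0.100 fully out at its stop; slides along the desk's -x with 3 N of friction and stays where left. Pulled by the upright yellow block on its front end: 22 x 16 x 50 mm (x, y, z), centre at x = -60 mm minus the joint value, y 110, z 70 (so z 45 to 95); a slim neck (12 mm wide, z 63 to 77) runs from it back to the bar.
- right_support (a joint): The same on the desk's -y side: block centre at x = -60 mm minus the joint value, y = -110 mm, z 70 in the desk's frame. In m: 0 in, 0.100 fully out.
- flap (a joint): Dark wooden flap, 300 wide (y), 14 thick, green inner face. In rad: 0 closed, leaning back 0.2 rad over the desk; upright at 0.2; 1.77 level in front of the desk on the supports, green face up at z 114. The damped hinge holds it until 0.4 to 0.6 rad past upright, then it sinks by itself at up to 1 rad/s; 2 to 5 N at the edge move it. Only the supports stop it from sinking below level.
- flap_edge (a point): Middle of the flap's brass-capped free edge, half-way through its 14 mm thickness, 170 mm from the hinge line. Closed, it stands at z 267 mm, about 60 above the desk's roof, with 100 mm of free space behind it: pushed towards the robot from behind there, the flap swings over.
- pen_drawer (a joint): White pen drawer under the hinge line, between the supports, with a small steel ball knob (22 mm) at x = -26 mm, y 0, z 55 in the desk's frame. In m: 0 shut, grows as it is pulled out.

How it is judged:
By the outcome, as a careful person would: the job done as asked, in the order asked, and still so for the second after the job is handed in, with the robot touching nothing.
It also fails if it takes over 58 s, if anything falls off the work surface, if the arm or the gripper's body presses on something with over 40 N, if the wrist force passes 120 N, or if a joint passes its speed limit or range.

## Working session

There is one attempt and no reset: what is moved stays moved. The work goes in short steps, Python scripts to look and compute and a tool call to move; the robot and the scene stay as the last step left them, time stands still between calls to the robot, and variables do not carry over. Pictures are saved under pics/ and viewed, and the job is handed in when it is done.

Besides the shell and the picture viewer there is one more tool, called after ">>>" as name(argument=value, ...), one argument or row to a line, values as JSON. servo_tool: Moves the arm, as the interface text tells. Its arguments: {"type":"object","properties":{"commands":{"type":"array","items":{"type":"number"}},"grip_force":{"type":"number"}},"required":["commands"]}

```bash
mkdir -p pics; ls; cat > h.py <<'E'
import numpy as np, cv2
from station import monitor, viewer, ticket
from scipy.spatial.transform import Rotation as R
def snap(n,f):
    d=viewer.get_image(n); cv2.imwrite('pics/'+f,cv2.cvtColor(d['frame'],cv2.COLOR_RGB2BGR)); np.savez('pics/'+f[:-4]+'.npz',**d); return d
def pts(d):
    K=d['camera_matrix'];z=d['depth'];v,u=np.indices(z.shape)
    P=np.stack([(u-K[0,2])/K[0,0]*z,(v-K[1,2])/K[1,1]*z,z],-1)
    T=d['cam_to_world'];return P@T[:3,:3].T+T[:3,3]
def st():
    o=monitor.get_obs();print({k:np.round(v,3).tolist() for k,v in o.items()});return o
E
python3 - <<'E'
from h import *
o=st();print(R.from_rotvec(o['tool_rot']).as_matrix().round(3))
for n in ['scene','top']:snap(n,n+'0.png')
E
```

```text
pics
{'t': 0.0, 'q': [1.178, 0.053, 1.614, -0.0, 1.476, -0.119], 'dq': [-0.001, -0.0, 0.001, 0.002, -0.0, 0.001], 'effort': [-0.002, -39.367, -37.018, -0.0, 0.007, 0.0], 'tool_pos': [0.169, 0.601, 0.23], 'tool_rot': [-1.562, 0.215, -0.215], 'contact_force': [-0.314, -0.597, -0.439], 'wrist_torque': [-0.006, 0.001, -0.038], 'opening': 0.086}
[[ 0.963 -0.001  0.27 ]
 [-0.27  -0.002  0.963]
 [-0.    -1.    -0.002]]
```

View pics/scene0.png

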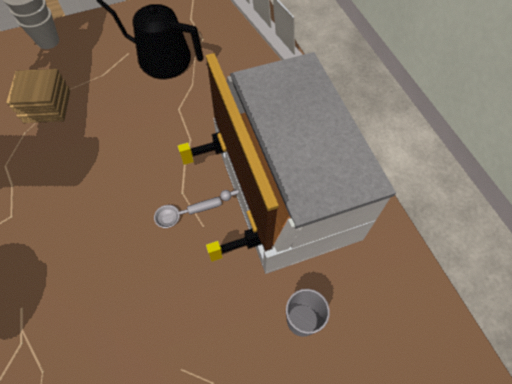

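View pics/top0.png

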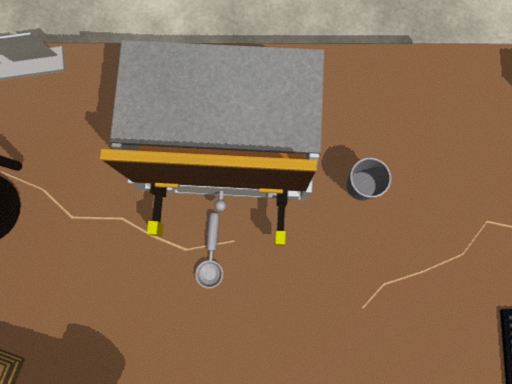

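The scene view shows the yellow blocks at about (186,153) and (214,250). The top view shows them at (153,228) and (280,237), with the knob at (220,206), the spoon at (209,272) and the flap edge on row ~160. Next I'll measure their positions.

```bash
cat > meas.py <<'E'
from h import *
def yellow(d):
    hsv=cv2.cvtColor(d['frame'],cv2.COLOR_RGB2HSV)
    m=cv2.inRange(hsv,(26,200,120),(34,255,255))
    n,l,s,c=cv2.connectedComponentsWithStats(m)
    P=pts(d);r=[]
    for i in range(1,n):
        if s[i,4]<25: continue
        q=P[l==i]; top=q[q[:,2]>np.percentile(q[:,2],95)-0.004]
        r.append((c[i].round(1),s[i,4],top.mean(0).round(4),top.min(0).round(4),top.max(0).round(4)))
    return r
E
python3 - <<'E'
from meas import *
for n in ['scene0','top0']:
    d=dict(np.load(f'pics/{n}.npz'));print(n,d['cam_to_world'].round(3).tolist())
    for r in yellow(d):print(*r)
    P=pts(d)
    hsv=cv2.cvtColor(d['frame'],cv2.COLOR_RGB2HSV)
    m=cv2.inRange(hsv,(15,180,150),(25,255,255))>0
    q=P[m&(P[...,2]>.24)];print('brass',len(q),q.mean(0),)
    c=q-q.mean(0);u,s,v=np.linalg.svd(c[:,:2],full_matrices=False);t=c[:,:2]@v[0];print(v[0],np.ptp(t), np.degrees(np.arctan2(v[0][1],v[0][0])), q[t.argmin()],q[t.argmax()])
    for nm,uv in {'top0':dict(knob=(206,220),spoon=(272,209),tumb=(165,370),roof=(100,220)),'scene0':dict(knob=(196,225),spoon=(215,166),roof=(130,300))}[n].items():print(nm,P[uv].round(3))
E
```

```text
scene0 [[0.924, -0.334, 0.189, 0.528], [-0.383, -0.82, 0.425, -0.236], [0.013, -0.465, -0.885, 0.747], [0.0, 0.0, 0.0, 1.0]]
[183.5 147.3] 75 [0.5655 0.2267 0.1021] [ 0.5278 -0.2363  0.0911] [0.5761 0.2417 0.7474]
[213.2 247. ] 111 [0.5507 0.0111 0.1   ] [ 0.5278 -0.2363  0.0916] [0.5611 0.0221 0.7474]
brass 793 [0.64318989 0.10294314 0.27140899]
[-0.06541471 -0.99785816] 0.5111052131678507 -93.75066472231279 [0.655607   0.26756931 0.27008181] [ 0.52782362 -0.2362561   0.74738982]
knob [0.608 0.116 0.061]
spoon [0.488 0.151 0.002]
roof [0.752 0.113 0.204]
top0 [[0.008, -0.983, 0.183, 0.492], [-1.0, -0.006, 0.011, 0.041], [-0.01, -0.184, -0.983, 0.93], [0.0, 0.0, 0.0, 1.0]]
[152.5 227.3] 136 [0.5683 0.2332 0.0956] [0.5572 0.2248 0.0937] [0.5782 0.2419 0.0988]
[279.7 237.6] 132 [0.5514 0.0149 0.1045] [0.4919 0.0069 0.0945] [0.5624 0.0411 0.9302]
brass 2309 [0.64560201 0.11880294 0.27356091]
[-0.05360422 -0.99856226] 0.2993620837513028 -93.0727681382434 [0.64753072 0.27027542 0.27013143] [ 0.63321219 -0.02874905  0.27141281]
knob [0.609 0.12  0.064]
spoon [0.493 0.143 0.004]
tumb [ 0.688 -0.153  0.053]
roof [0.757 0.111 0.206]
```

```bash
sed -i "s/q=P\[l==i\]; /q=P[(l==i)\&(d['depth']>0)]; /" meas.py
python3 - <<'E'
from meas import *
for n in ['scene0','top0']:
    d=dict(np.load(f'pics/{n}.npz'))
    for r in yellow(d):print(*r)
    P=pts(d);P[d['depth']==0]=9
    hsv=cv2.cvtColor(d['frame'],cv2.COLOR_RGB2HSV)
    m=cv2.inRange(hsv,(15,180,150),(25,255,255))>0
    q=P[m&(P[...,2]>.262)&(P[...,2]<.28)]
    yb=np.linspace(-.02,.26,15)
    for f in (np.min,np.max):
        e=[f(q[abs(q[:,1]-y)<.006][:,0]) for y in yb];print('edge',np.polyfit(yb,e,1))
    k=P[(P[...,2]>.05)&(P[...,2]<.3)]
    big=k[(k[:,1]>.33)];print('left things',big.min(0),big.max(0)) if len(big) else 0
    big=k[(k[:,1]<-.08)];print('right things',big.min(0),big.max(0)) if len(big) else 0
E
```

```text
[183.5 147.3] 75 [0.566  0.233  0.0933] [0.5557 0.2244 0.0911] [0.5761 0.2417 0.0959]
[213.2 247. ] 111 [0.5509 0.0136 0.0935] [0.5404 0.0056 0.0916] [0.5611 0.0221 0.096 ]
edge [0.05283462 0.63139025]
edge [0.04097022 0.64620281]
left things [0.2455262  0.45884571 0.05000568] [0.91698287 0.77716357 0.15937899]
right things [ 0.62197621 -0.18020592  0.05001573] [ 0.69337979 -0.10935927  0.08682962]
[152.5 227.3] 136 [0.5683 0.2332 0.0956] [0.5572 0.2248 0.0937] [0.5782 0.2419 0.0988]
[279.7 237.6] 132 [0.5521 0.0146 0.0962] [0.5418 0.0069 0.0944] [0.5624 0.0223 0.1001]
edge [0.04850933 0.63282475]
edge [0.04927436 0.64775078]
left things [0.30404568 0.45956074 0.0500176 ] [0.91942093 0.55217856 0.13237622]
right things [ 0.62422341 -0.18018325  0.05009094] [ 0.69563646 -0.10922825  0.0895582 ]
```

>>> servo_tool(
  commands=[0,-0.107,0,0,0,0,1,0,-0.107,0,0,0,0,1,0,0,0,3.8,0,-3.1,1,0,0,0,3.8,0,-3.1,1,0,0,0,3.8,0,-3.1,1,0,0,0,3.8,0,-3.1,1,0,0,0,3.8,0,-3.1,1,0,0,0,3.8,0,-3.1,1,0,0,0,3.8,0,-3.1,1,0,0,0,3.8,0,-3.1,1,0,0,0,0,0,0,1],
  grip_force=25,
)

```text
t: 1.2
tool_pos: [0.4648, 0.3296, 0.2236]
tool_rot: [-1.58, 0.039, -0.031]
contact_force: [-0.4, -0.0, -0.1]
opening: 0.0853
```

```bash
cat > to.py <<'E'
from h import *
import sys
def to(p,yaw=-0.06):
    o=st();M=R.from_rotvec(o['tool_rot']).as_matrix()
    open('log.txt','a').write(repr([o['q'].tolist() if hasattr(o['q'],'tolist') else o['q'],list(map(float,o['tool_pos'])),list(map(float,o['tool_rot']))])+'\n')
    print('M',M.round(3).tolist());print('delta cm tool',(M.T@(np.array(p)-o['tool_pos'])*100).round(2))
if __name__=='__main__':to(eval(sys.argv[1]))
E
python3 to.py "(.567,.233,.05)"
```

```text
{'t': 1.2, 'q': [0.489, -0.067, 1.745, -0.005, 1.473, -1.037], 'dq': [0.042, -0.014, 0.024, 0.057, 0.016, 0.012], 'effort': [-1.714, -33.692, -37.13, -0.346, -0.072, -0.263], 'tool_pos': [0.465, 0.33, 0.224], 'tool_rot': [-1.58, 0.039, -0.031], 'contact_force': [-0.444, -0.014, -0.055], 'wrist_torque': [-0.012, 0.027, -0.053], 'opening': 0.085}
M [[0.999, -0.006, 0.044], [-0.045, -0.009, 0.999], [-0.006, -1.0, -0.009]]
delta cm tool [10.73 17.38 -9.04]
```

>>> servo_tool(
  commands=[0,0.015,0,3,0,-2.5,1,0,0,0,3,0,-2.5,1,0,0,0,3,0,-2.5,1,0,0,0,1.8,0,-1.6,1,0,0,0,0,0,0,1],
)

```text
t: 1.7
tool_pos: [0.5688, 0.2301, 0.2205]
tool_rot: [-1.579, 0.056, -0.038]
contact_force: [-0.4, -0.9, 0.5]
opening: 0.0857
```

```bash
python3 to.py "(.567,.233,.05)"; python3 -c "
from h import *
snap('wrist','w1.png')"
```

```text
{'t': 1.7, 'q': [0.266, 0.042, 1.642, -0.005, 1.471, -1.245], 'dq': [0.02, -0.005, 0.014, 0.026, 0.015, 0.01], 'effort': [-1.166, -38.388, -37.175, -0.188, -0.045, -0.136], 'tool_pos': [0.569, 0.23, 0.221], 'tool_rot': [-1.579, 0.056, -0.038], 'contact_force': [-0.438, -0.859, 0.518], 'wrist_torque': [0.043, -0.011, 0.003], 'opening': 0.086}
M [[0.998, -0.011, 0.06], [-0.06, -0.008, 0.998], [-0.011, -1.0, -0.009]]
delta cm tool [-1.000e-02  1.705e+01  4.400e-01]
```

View pics/w1.png

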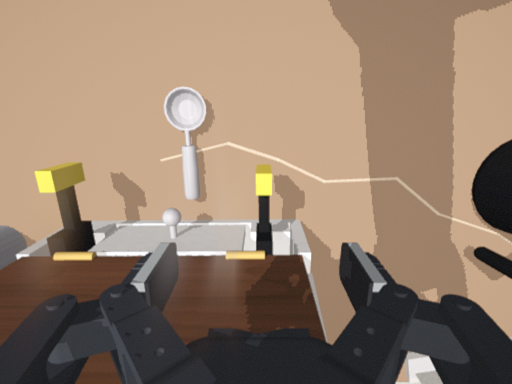

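```bash
python3 - <<'E'
from meas import *
d=dict(np.load('pics/w1.npz'));print(d['cam_to_world'].round(3).tolist())
for r in yellow(d):print(*r)
E
```

```text
[[0.06, 0.957, 0.285, 0.496], [0.998, -0.055, -0.025, 0.236], [-0.009, 0.286, -0.958, 0.364], [0.0, 0.0, 0.0, 1.0]]
```

```bash
python3 - <<'E'
from meas import *
d=dict(np.load('pics/w1.npz'));P=pts(d)
hsv=cv2.cvtColor(d['frame'],cv2.COLOR_RGB2HSV);print(hsv[180,264])
m=(cv2.inRange(hsv,(24,120,100),(36,255,255))>0)&(P[...,2]>.085)&(P[...,2]<.105)
for s in (slice(0,150),slice(200,400)):
    q=P[:,s][m[:,s]];print(len(q),q.mean(0),q.min(0),q.max(0))
E
```

```text
[ 30 143 255]
399 [0.55001699 0.01588042 0.09417999] [0.53985705 0.00615568 0.08538928] [0.56225566 0.02447561 0.09684091]
374 [0.56555592 0.2341766  0.09444732] [0.55494334 0.22606271 0.08502013] [0.57762596 0.24215869 0.09675298]
```

>>> servo_tool(
  commands=[0,0,-0.01,0,3,0.4,1,0,0,0,0,4,0,1,0,0,0,0,4,0,1,0,0,0,0,4,0,1,0,0,0,0,2,0,1,0,0,0,0,0,0,1],
)

```text
t: 2.35
tool_pos: [0.562, 0.2429, 0.0468]
tool_rot: [-1.575, 0.04, -0.039]
contact_force: [-1.1, -0.5, 0.4]
opening: 0.0856
```

```bash
python3 to.py "(.567,.2335,.05)"
```

```text
{'t': 2.35, 'q': [0.288, 0.204, 1.774, -0.004, 1.166, -1.231], 'dq': [0.025, -0.016, 0.006, 0.004, 0.01, 0.006], 'effort': [-0.454, -41.357, -33.138, -0.029, -0.241, -0.005], 'tool_pos': [0.562, 0.243, 0.047], 'tool_rot': [-1.575, 0.04, -0.039], 'contact_force': [-1.055, -0.517, 0.399], 'wrist_torque': [-0.058, -0.021, -0.011], 'opening': 0.086}
M [[0.999, -0.001, 0.05], [-0.05, -0.004, 0.999], [-0.001, -1.0, -0.004]]
delta cm tool [ 0.54 -0.32 -0.91]
```

>>> servo_tool(
  commands=[0,0.01,0,0.5,-0.3,-0.9,1,0,0,0,0,0,0,1],
)

```text
t: 2.55
tool_pos: [0.5659, 0.2352, 0.0513]
tool_rot: [-1.574, 0.046, -0.045]
contact_force: [-0.1, 0.9, 0.8]
opening: 0.0855
```

```bash
python3 to.py "(.567,.2335,.05)"
```

```text
{'t': 2.55, 'q': [0.274, 0.199, 1.771, -0.004, 1.173, -1.237], 'dq': [0.031, -0.014, -0.002, 0.02, 0.006, 0.004], 'effort': [-0.055, -40.003, -31.416, -0.057, 0.059, -0.024], 'tool_pos': [0.566, 0.235, 0.051], 'tool_rot': [-1.574, 0.046, -0.045], 'contact_force': [-0.11, 0.925, 0.751], 'wrist_torque': [-0.019, -0.04, -0.013], 'opening': 0.085}
M [[0.998, -0.001, 0.058], [-0.058, -0.004, 0.998], [-0.0, -1.0, -0.004]]
delta cm tool [ 0.12  0.13 -0.16]
```

>>> servo_tool(
  commands=[0,0,0,0.1,0,-0.2,0,0,0,0,0,0,-0.1,0,0,0,0,0,0,0,0,0,0,0,0,0,0,0,0,0,0,0,0,0,0,0,0,0,0,0,0,0],
  grip_force=30,
)

```text
t: 3.15
tool_pos: [0.5709, 0.2341, 0.0581]
tool_rot: [-1.568, 0.038, -0.054]
contact_force: [-0.0, -1.4, -1.3]
opening: 0.0157
```

>>> servo_tool(
  commands=[0,0,0,0,0,0,0,0,0,0,0,0,0,0],
)

```text
t: 3.35
tool_pos: [0.5708, 0.234, 0.0581]
tool_rot: [-1.569, 0.037, -0.053]
contact_force: [0.4, 0.9, -0.6]
opening: 0.0153
```

>>> servo_tool(
  commands=[0,0,0,-1,0,0,0,0,0,0,-1.5,0,0,0,0,0,0,-1.5,0,0,0,0,0,0,-1.5,0,0,0,0,0,0,-1.5,0,0,0],
)

```text
t: 3.85
tool_pos: [0.5111, 0.237, 0.0582]
tool_rot: [-1.567, 0.015, -0.076]
contact_force: [8.4, 0.8, -3.7]
opening: 0.0155
```

```bash
python3 to.py "(.471,.240,.05)"
```

```text
{'t': 3.85, 'q': [0.307, 0.057, 1.915, -0.011, 1.132, -1.201], 'dq': [0.09, -0.3, 0.315, -0.021, -0.072, 0.098], 'effort': [0.868, -34.836, -31.044, 0.661, 1.546, 0.155], 'tool_pos': [0.511, 0.237, 0.058], 'tool_rot': [-1.567, 0.015, -0.076], 'contact_force': [8.431, 0.804, -3.658], 'wrist_torque': [-0.219, -0.805, 0.183], 'opening': 0.016}
M [[0.998, 0.039, 0.058], [-0.058, 0.002, 0.998], [0.039, -0.999, 0.004]]
delta cm tool [-4.05  0.66  0.07]
```

>>> servo_tool(
  commands=[0,0,0,-1.5,0,0,0,0,0,0,-1.5,0,0,0,0,0,0,-1,0,0,0],
)

```text
t: 4.15
tool_pos: [0.4839, 0.2384, 0.0596]
tool_rot: [-1.564, -0.017, -0.105]
contact_force: [33.2, 0.2, -19.7]
opening: 0.0158
```

>>> servo_tool(
  commands=[0,0,0,-0.6,0,0,0],
)

```text
t: 4.25
tool_pos: [0.4835, 0.2384, 0.06]
tool_rot: [-1.562, -0.03, -0.118]
contact_force: [25.7, 2.6, -22.6]
opening: 0.0159
```

>>> servo_tool(
  commands=[0,0,0,-0.6,0,0,0],
)

```text
t: 4.35
tool_pos: [0.4832, 0.2385, 0.0602]
tool_rot: [-1.56, -0.043, -0.13]
contact_force: [26.3, 3.2, -19.3]
opening: 0.0158
```

>>> servo_tool(
  commands=[0,0,0,0.2,0,0,0],
)

```text
t: 4.45
tool_pos: [0.4845, 0.2384, 0.0601]
tool_rot: [-1.56, -0.041, -0.129]
contact_force: [-7.7, 5.0, 2.9]
opening: 0.0158
```

```bash
python3 to.py "(.471,.240,.05)"; python3 -c "
from meas import *
for n in('scene','top'):
  for r in yellow(snap(n,n+'1.png')):print(*r)"
```

```text
{'t': 4.45, 'q': [0.335, -0.041, 2.013, -0.035, 1.065, -1.164], 'dq': [-0.022, 0.054, -0.049, -0.013, -0.061, -0.019], 'effort': [-4.596, -30.991, -35.125, -1.092, -2.483, 0.281], 'tool_pos': [0.484, 0.238, 0.06], 'tool_rot': [-1.56, -0.041, -0.129], 'contact_force': [-7.737, 5.0, 2.91], 'wrist_torque': [-0.099, 1.325, 0.188], 'opening': 0.016}
M [[0.993, 0.109, 0.055], [-0.056, 0.006, 0.998], [0.108, -0.994, 0.012]]
delta cm tool [-1.46  0.86  0.08]
[213.2 246.9] 112 [0.5509 0.0142 0.0937] [0.5404 0.0055 0.0917] [0.5611 0.022  0.0962]
[279.7 237.6] 132 [0.552  0.0142 0.0958] [0.5418 0.0069 0.0937] [0.5624 0.0223 0.0991]
```

View pics/scene1.png

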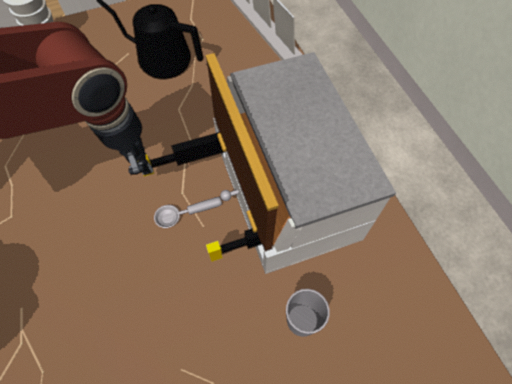

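>>> servo_tool(
  commands=[0,0,0,0,0,0,0.6,0,0,0,0,0,0,0.6,0,0,0,0,0,0,0.6,0,0,-0.054,0,-1,0,0.6,0,0,-0.054,0,-3,0,0.6,0,0,0,0,-4,0,0.6,0,0,0,0,-4,0,0.6,0,0,0,0,0,0,0.6],
)

```text
t: 5.35
tool_pos: [0.46, 0.2372, 0.1808]
tool_rot: [-1.559, -0.125, -0.219]
contact_force: [1.0, 0.4, -0.1]
opening: 0.0513
```

```bash
python3 to.py "(.5512,.0145,.05)"; python3 -c "
from meas import *
for n in('scene','top','wrist'):
  d=snap(n,n+'2.png');P=pts(d)
  for r in yellow(d):print(*r)
hsv=cv2.cvtColor(d['frame'],cv2.COLOR_RGB2HSV)
m=(cv2.inRange(hsv,(24,120,100),(36,255,255))>0)&(P[...,2]>.08)&(P[...,2]<.105)
n,l,s,c=cv2.connectedComponentsWithStats(m.astype(np.uint8))
for i in range(1,n):
  if s[i,4]>60: q=P[l==i];print(c[i],len(q),q.mean(0),q.min(0),q.max(0))
"
```

```text
{'t': 5.35, 'q': [0.377, -0.306, 2.036, -0.088, 1.209, -1.111], 'dq': [-0.007, 0.03, 0.061, -0.0, -0.014, 0.002], 'effort': [0.302, -22.844, -34.522, -0.218, -0.149, -0.002], 'tool_pos': [0.46, 0.237, 0.181], 'tool_rot': [-1.559, -0.125, -0.219], 'contact_force': [1.031, 0.445, -0.141], 'wrist_torque': [-0.026, 0.084, 0.008], 'opening': 0.051}
M [[0.974, 0.218, 0.059], [-0.059, -0.002, 0.998], [0.217, -0.976, 0.011]]
delta cm tool [  7.37  14.8  -21.84]
[142.4 158.9] 81 [0.4836 0.2369 0.0934] [0.473  0.2289 0.091 ] [0.4944 0.246  0.0962]
[213.2 246.9] 112 [0.5509 0.014  0.0938] [0.5404 0.0057 0.0918] [0.5612 0.0225 0.0978]
[279.7 237.6] 132 [0.5516 0.0143 0.0966] [0.5417 0.007  0.0947] [0.5624 0.0224 0.0999]
[147.6 276.1] 137 [0.4851 0.2375 0.0956] [0.4752 0.2294 0.0937] [0.4952 0.2459 0.099 ]
[261.9851577  202.69758813] 539 [0.48049391 0.23833443 0.09290141] [0.47194143 0.22985916 0.08008144] [0.49461584 0.24634182 0.09679193]
[ 44.08851675 270.88277512] 418 [0.54704183 0.01551965 0.09212702] [0.53879005 0.00629813 0.08018301] [0.56199074 0.02388535 0.09637426]
```

View pics/top2.png

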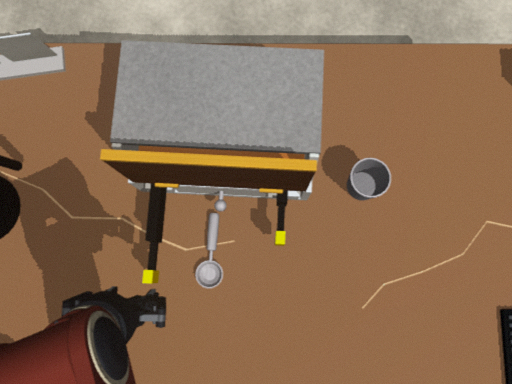

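View pics/wrist2.png

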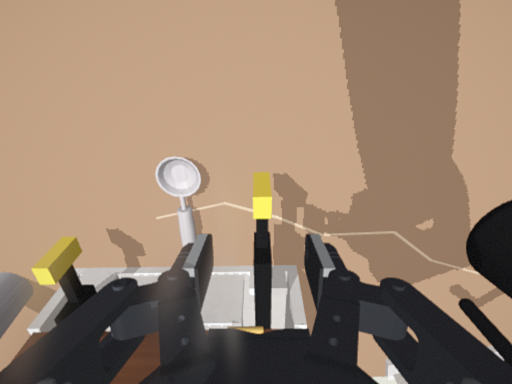

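>>> servo_tool(
  commands=[0,0,0.11,0,0,0,0.6,0,0,0.11,0,0,0,0.6,0,0,0,0,0,0,0.6],
)

```text
t: 5.8
tool_pos: [0.4534, 0.2345, 0.1664]
tool_rot: [-1.567, 0.069, -0.023]
contact_force: [-0.1, -0.0, -0.1]
opening: 0.0512
```

```bash
python3 to.py "(.4845,.238,.05)"
```

```text
{'t': 5.8, 'q': [0.324, -0.159, 1.927, 0.013, 1.4, -1.19], 'dq': [0.017, -0.021, 0.055, -0.003, -0.012, 0.009], 'effort': [-0.281, -28.597, -36.53, 0.179, 0.362, -0.132], 'tool_pos': [0.453, 0.235, 0.166], 'tool_rot': [-1.567, 0.069, -0.023], 'contact_force': [-0.136, -0.007, -0.061], 'wrist_torque': [-0.037, -0.029, 0.001], 'opening': 0.051}
M [[0.998, -0.029, 0.059], [-0.059, 0.004, 0.998], [-0.029, -1.0, 0.002]]
delta cm tool [ 3.42 11.55  0.51]
```

>>> servo_tool(
  commands=[0,0,-0.028,3.4,0,0.4,0.6,0,0,0,0,3,0,0.6,0,0,0,0,3.5,0,0.6,0,0,0,0,3.5,0,0.6,0,0,0,0,0,0,0.6],
)

```text
t: 6.3
tool_pos: [0.4852, 0.2348, 0.0547]
tool_rot: [-1.573, 0.05, -0.045]
contact_force: [0.0, -0.1, -0.3]
opening: 0.0509
```

```bash
python3 to.py "(.4845,.238,.047)"
```

```text
{'t': 6.3, 'q': [0.313, 0.031, 1.948, -0.002, 1.166, -1.196], 'dq': [0.005, -0.04, -0.037, -0.006, -0.001, 0.005], 'effort': [-0.37, -35.086, -35.364, -0.01, -0.496, -0.004], 'tool_pos': [0.485, 0.235, 0.055], 'tool_rot': [-1.573, 0.05, -0.045], 'contact_force': [0.049, -0.105, -0.286], 'wrist_torque': [-0.058, 0.032, 0.001], 'opening': 0.051}
M [[0.998, -0.003, 0.061], [-0.061, -0.003, 0.998], [-0.003, -1.0, -0.003]]
delta cm tool [-0.08  0.77  0.32]
```

>>> servo_tool(
  commands=[0,0,0,-0.1,0.8,0.3,0.6,0,0,0,0,0,0,0,0,0,0,0,0,0,0,0,0,0,0,0,0,0,0,0,0,0,0,0,0,0,0,0,0,0,0,0],
  grip_force=60,
)

```text
t: 6.9
tool_pos: [0.4841, 0.2381, 0.0478]
tool_rot: [-1.573, 0.045, -0.046]
contact_force: [1.8, -0.8, -5.7]
opening: 0.0153
```

>>> servo_tool(
  commands=[0,0,0,-0.8,0,0,0,0,0,0,-0.8,0,0,0],
)

```text
t: 7.1
tool_pos: [0.4825, 0.2383, 0.0485]
tool_rot: [-1.57, 0.012, -0.077]
contact_force: [37.6, -0.5, -34.6]
opening: 0.0151
```

>>> servo_tool(
  commands=[0,0,0,-0.8,0,0,0],
)

```text
t: 7.2
tool_pos: [0.4824, 0.2383, 0.0487]
tool_rot: [-1.568, -0.005, -0.094]
contact_force: [40.5, 1.6, -35.6]
opening: 0.0151
```

>>> servo_tool(
  commands=[0,0,0.05,0.3,0,0,0],
)

```text
t: 7.3
tool_pos: [0.4847, 0.2383, 0.0485]
tool_rot: [-1.566, 0.034, -0.053]
contact_force: [-5.1, 1.8, -5.2]
opening: 0.0151
```

```bash
python3 to.py "(.4845,.238,.047)"; python3 -c "
from meas import *
for n in('scene','top','wrist'):
  d=snap(n,n+'3.png')
  d=d['frame'][...,::-1]
  if n=='scene': d=cv2.resize(d[80:230,90:310],None,fx=3.5,fy=3.5,interpolation=2)
  if n=='top': d=cv2.resize(d[130:384,30:330],None,fx=2.3,fy=2.3,interpolation=2)
  cv2.imwrite('pics/%s3c.png'%n,d)
"
```

```text
{'t': 7.3, 'q': [0.319, 0.032, 1.959, -0.001, 1.138, -1.196], 'dq': [-0.143, 0.379, -0.396, 0.211, 0.435, -0.226], 'effort': [-3.345, -37.824, -36.133, -0.869, -1.967, 0.669], 'tool_pos': [0.485, 0.238, 0.049], 'tool_rot': [-1.566, 0.034, -0.053], 'contact_force': [-5.084, 1.766, -5.236], 'wrist_torque': [0.008, 0.371, 0.31], 'opening': 0.015}
M [[0.998, 0.012, 0.056], [-0.056, 0.004, 0.998], [0.012, -1.0, 0.004]]
delta cm tool [-0.02  0.15 -0.03]
```

View pics/scene3c.png

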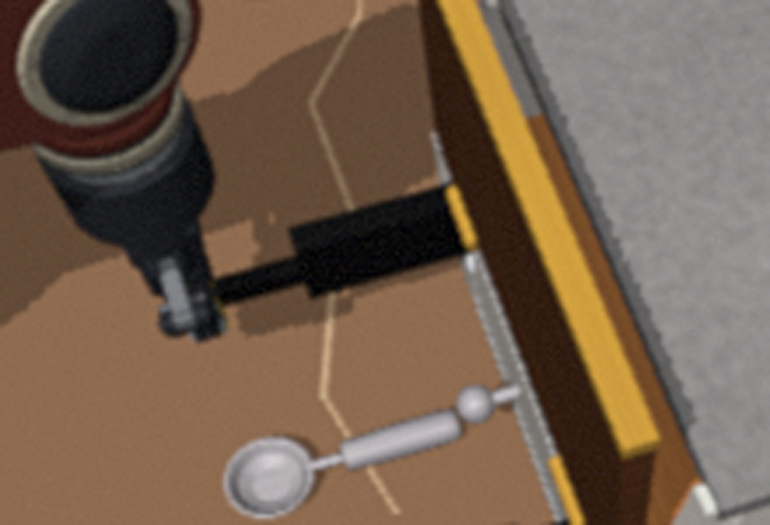

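View pics/top3c.png

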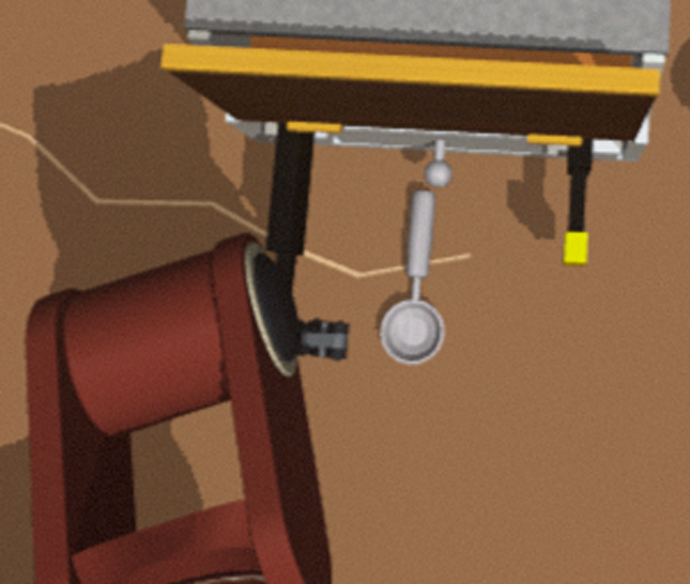

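View pics/wrist3.png

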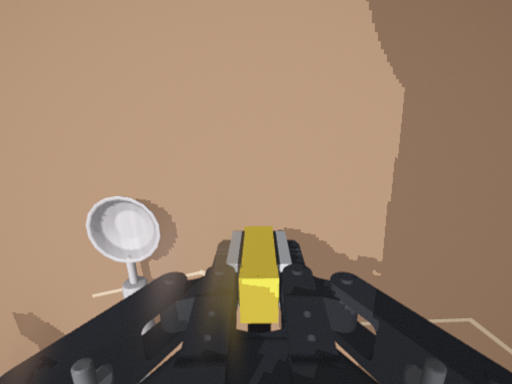

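```bash
python3 - <<'E'
from meas import *
for n in ['scene0','top0']:
    d=dict(np.load(f'pics/{n}.npz'));P=pts(d);P[d['depth']==0]=9
    hsv=cv2.cvtColor(d['frame'],cv2.COLOR_RGB2HSV)
    q=P[(abs(P[...,2]-.205)<.006)&(hsv[...,1]<60)]
    q=q[(q[:,0]<.95)&(abs(q[:,1]-.11)<.2)]
    rect=cv2.minAreaRect(q[:,:2].astype(np.float32)*1000);print(rect, cv2.boxPoints(rect).round())
    for y in (0,.05,.11,.18,.22):
        s=q[abs(q[:,1]-y)<.004];print(y,s[:,0].min(),s[:,0].max())
    print('y range at x=.75',q[abs(q[:,0]-.75)<.004][:,1].min(),q[abs(q[:,0]-.75)<.004][:,1].max())
    print('y range at x=.82',q[abs(q[:,0]-.82)<.004][:,1].min(),q[abs(q[:,0]-.82)<.004][:,1].max())
E
```

```text
((761.1903076171875, 114.98025512695312), (326.4244079589844, 175.5067138671875), 87.08932495117188) [[665. -44.]
 [841. -52.]
 [857. 274.]
 [682. 282.]]
0 0.6730736012263019 0.8425933775806154
0.05 0.6756021788894782 0.8451569138540802
0.11 0.6781362879150515 0.8475260864278287
0.18 0.6817038677194879 0.8519394829702029
0.22 0.6836524882761333 0.8526789804518405
y range at x=.75 -0.04730602340020326 0.2787147818068575
y range at x=.82 -0.050976781331432214 0.27362874136916204
((762.671630859375, 114.90658569335938), (324.7174072265625, 176.69363403320312), 87.29078674316406) [[667. -43.]
 [843. -51.]
 [859. 273.]
 [682. 281.]]
0 0.6750587567032078 0.8442778375482511
0.05 0.6774941123255788 0.8458692150968907
0.11 0.6799756786276056 0.8492618851210911
0.18 0.6834762454637244 0.8528066121845528
0.22 0.6858865079287744 0.8539839285523865
y range at x=.75 -0.04636556113811395 0.27717114313728675
y range at x=.82 -0.0490717291085869 0.273481094210583
```

Measured from the roof, the desk origin is at about (0.637, 0.121) with a yaw of −0.05. That means the supports started about 17 mm out, and the left one is now at its stop. Next is the right support.

>>> servo_tool(
  commands=[0,0,0,0,0,0,0.6,0,0,0,0,0,0,0.6,0,0,0,0,0,0,0.6,0,0,0,0,-4,0,0.6,0,0,0,0,-4,0,0.6,0,0,0,2,-2,-4,0.6,0,0,0,2,0,-5,0.6,0,0,0,2,0,-5,0.6,0,0,0,1,0,-5,0.6,0,0,0,0,0,-3,0.6,0,0,0,0,0,0,0.6],
)

```text
t: 8.55
tool_pos: [0.5449, 0.0165, 0.1653]
tool_rot: [-1.566, 0.014, -0.07]
contact_force: [0.6, 0.4, 0.4]
opening: 0.0513
```

```bash
python3 to.py "(.5512,.0145,.05)"
```

```text
{'t': 8.55, 'q': [-0.11, -0.113, 1.887, 0.007, 1.332, -1.629], 'dq': [0.01, -0.008, -0.015, 0.028, 0.002, 0.009], 'effort': [-1.263, -30.781, -35.948, -0.192, -0.135, -0.201], 'tool_pos': [0.545, 0.017, 0.165], 'tool_rot': [-1.566, 0.014, -0.07], 'contact_force': [0.61, 0.368, 0.383], 'wrist_torque': [0.064, -0.02, -0.022], 'opening': 0.051}
M [[0.998, 0.036, 0.053], [-0.053, 0.003, 0.999], [0.035, -0.999, 0.005]]
delta cm tool [ 0.23 11.55 -0.23]
```

>>> servo_tool(
  commands=[0,0,0.035,0.6,0,-0.2,0.6,0,0,0,0,3.5,0,0.6,0,0,0,0,3.5,0,0.6,0,0,0,0,3.2,0,0.6,0,0,0,0,0,0,0.6],
)

```text
t: 9.05
tool_pos: [0.5549, 0.0163, 0.0677]
tool_rot: [-1.564, 0.035, -0.053]
contact_force: [-1.0, -0.1, -1.0]
opening: 0.0514
```

```bash
python3 to.py "(.5512,.0145,.048)"
```

```text
{'t': 9.05, 'q': [-0.108, 0.04, 1.914, 0.007, 1.176, -1.626], 'dq': [0.013, -0.046, -0.057, 0.004, 0.015, 0.008], 'effort': [-0.455, -35.758, -35.294, 0.005, -0.491, -0.006], 'tool_pos': [0.555, 0.016, 0.068], 'tool_rot': [-1.564, 0.035, -0.053], 'contact_force': [-0.972, -0.127, -0.951], 'wrist_torque': [0.043, 0.043, 0.013], 'opening': 0.051}
M [[0.998, 0.012, 0.055], [-0.056, 0.006, 0.998], [0.011, -1.0, 0.006]]
delta cm tool [-0.38  1.96 -0.22]
```

>>> servo_tool(
  commands=[0,0,0.01,-0.4,2,-0.2,0.6,0,0,0,0,0,0,0,0,0,0,0,0,0,0,0,0,0,0,0,0,0,0,0,0,0,0,0,0,0,0,0,0,0,0,0],
)

```text
t: 9.65
tool_pos: [0.5526, 0.0148, 0.0502]
tool_rot: [-1.567, 0.037, -0.046]
contact_force: [1.7, -0.6, -6.2]
opening: 0.0152
```

>>> servo_tool(
  commands=[0,0,0,-1,0,0,0,0,0,0,-1.5,0,0,0,0,0,0,-1.5,0,0,0,0,0,0,-1.5,0,0,0],
)

```text
t: 10.05
tool_pos: [0.5038, 0.0171, 0.0503]
tool_rot: [-1.568, 0.021, -0.061]
contact_force: [9.0, -0.6, -9.6]
opening: 0.0154
```

>>> servo_tool(
  commands=[0,0,0,-1.2,0,0,0,0,0,0,-1.2,0,0,0,0,0,0,-0.8,0,0,0,0,0,0,-0.5,0,0,0],
)

```text
t: 10.45
tool_pos: [0.4738, 0.0184, 0.0507]
tool_rot: [-1.569, -0.001, -0.084]
contact_force: [38.9, -0.3, -38.1]
opening: 0.0155
```

>>> servo_tool(
  commands=[0,0,0,-0.6,0,0,0,0,0,0,-0.6,0,0,0],
)

```text
t: 10.65
tool_pos: [0.4738, 0.0185, 0.0512]
tool_rot: [-1.568, -0.03, -0.115]
contact_force: [36.5, -0.6, -34.8]
opening: 0.0155
```

>>> servo_tool(
  commands=[0,0,0.05,0.2,0,0,0,0,0,0,0,0,0,0.6,0,0,0,0,0,0,0.6,0,0,0,0,0,0,0.6,0,0,0,0,-4,0,0.6,0,0,0,0,-4,0,0.6,0,0,0,0,-4,0,0.6,0,0,0,0,-4,0,0.6,0,0,0,0,-4,0,0.6,0,0,0,0,0,0,0.6],
)

```text
t: 11.65
tool_pos: [0.4657, 0.019, 0.2638]
tool_rot: [-1.566, 0.002, -0.084]
contact_force: [0.0, 1.0, -0.0]
opening: 0.051
```

```bash
python3 to.py "(.5512,.0145,.048)";python3 -c "
from meas import *
for n in('scene','top'):
  d=snap(n,n+'4.png')
  for r in yellow(d):print(*r)
"; python3 - <<'E'
# planar fit: roughly q4~0
import numpy as np
from scipy.optimize import least_squares
L=[eval(l) for l in open('log.txt')]
q=np.array([l[0] for l in L]);p=np.array([l[1] for l in L])
from scipy.spatial.transform import Rotation as R
ty=np.array([R.from_rotvec(l[2]).as_matrix()[:,1] for l in L])
def f(x):
    h,a,b,c,t,az,off=x  # c: offset perpendicular at elbow
    r=a*np.sin(q[:,1])+b*np.sin(q[:,1]+q[:,2])+c*np.cos(q[:,1]+q[:,2])
    z=h+a*np.cos(q[:,1])+b*np.cos(q[:,1]+q[:,2])-c*np.sin(q[:,1]+q[:,2])
    w=np.c_[r*np.cos(q[:,0])-off*np.sin(q[:,0]),r*np.sin(q[:,0])+off*np.cos(q[:,0]),z]
    return (w+t*ty-p).ravel()
s=least_squares(f,[.3,.4,.4,0,.25,0,.08]);print(s.x,abs(s.fun).max(),len(L))
print((q[:,1]+q[:,2]+q[:,4]).round(3),np.arctan2(ty[:,0],-ty[:,2]).round(3))
E
```

```text
{'t': 11.65, 'q': [-0.124, -0.399, 1.957, 0.009, 1.532, -1.641], 'dq': [-0.001, 0.006, 0.073, 0.003, -0.012, 0.0], 'effort': [0.038, -19.816, -36.414, 0.02, 0.184, -0.002], 'tool_pos': [0.466, 0.019, 0.264], 'tool_rot': [-1.566, 0.002, -0.084], 'contact_force': [0.007, 0.988, -0.013], 'wrist_torque': [-0.004, -0.0, -0.077], 'opening': 0.051}
M [[0.997, 0.052, 0.054], [-0.054, 0.002, 0.999], [0.052, -0.999, 0.005]]
delta cm tool [ 7.43 22.   -0.09]
[170.1 261.1] 125 [0.4745 0.0176 0.0935] [0.4638 0.0093 0.0911] [0.485  0.0257 0.0962]
[0.23799981 0.42639992 0.60989998 0.09569992 0.2794998  0.34247507
 0.0742    ] 2.4812728260936723e-08 13
[3.151 3.155 3.144 3.143 3.104 3.037 2.939 3.168 3.145 3.129 3.107 3.131
 3.09 ] [-0.006 -0.011 -0.001 -0.001  0.039  0.109  0.219 -0.029 -0.003  0.012
  0.036  0.012  0.052]
```

View pics/scene4.png

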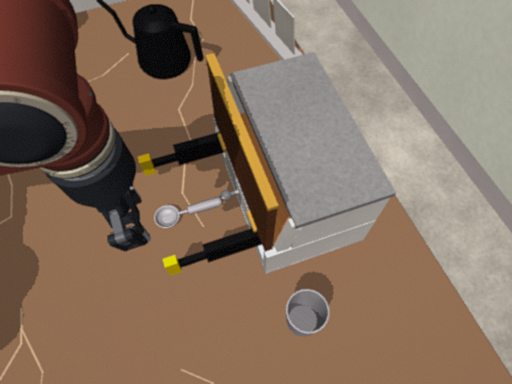

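>>> servo_tool(
  commands=[0,0.145,0.05,0,-1,0,0.6,0,0.145,0,0,-1,0,0.6,0,0.145,0,0,-1,0,0.6,0,0.145,0,0,-1,0,0.6,0,0.145,0,0,-1,0,0.6,0,0.145,0,0,-1,0,0.6,0,0.145,0,0,-1,0,0.6,0,0.145,0,0,0,0,0.6,0,0.145,0,0,0,0,0.6,0,0.145,0,0,0,0,0.6,0,0.12,0,0,0,0,0.6,0,0,0,0,0,0,0.6],
)

```text
t: 12.95
tool_pos: [0.4539, 0.0202, 0.3034]
tool_rot: [-1.183, 1.329, -1.253]
contact_force: [0.3, 0.3, 0.6]
opening: 0.0513
```

```bash
cat > go.py <<'E'
# desk-frame helper: go.py x y z alpha  (desk mm, TCP) -> tool-frame delta
from h import *
import sys
yaw=-.05;O=np.array([.637,.121,0])
D=R.from_euler('z',yaw)
def target(x,y,z,al):
    p=O+D.apply(np.array([x,y,z])/1000)
    zt=np.array([np.cos(al),0,np.sin(al)]);yt=np.array([np.sin(al),0,-np.cos(al)]);xt=np.cross(yt,zt)
    return p,D*R.from_matrix(np.stack([xt,yt,zt],1))
def rep(x,y,z,al):
    o=monitor.get_obs();Rm=R.from_rotvec(o['tool_rot'])
    p,Rt=target(x,y,z,al)
    yv=D.inv().apply(Rm.apply([0,1,0]))
    print('t',o['t'],'tcp desk mm',(D.inv().apply(o['tool_pos']-O)*1000).round(1),'alpha',np.arctan2(yv[0],-yv[2]).round(3),'F desk',D.inv().apply(o['contact_force']).round(1),'open',round(o['opening'],4),'q',np.round(o['q'],2))
    print('shift cm',(Rm.inv().apply(p-o['tool_pos'])*100).round(2),'turn',(Rm.inv()*Rt).as_rotvec().round(3))
if __name__=='__main__':rep(*map(float,sys.argv[1:5]))
E
python3 go.py 9 0 310 0
```

```text
t 12.95 tcp desk mm [-177.8 -109.8  303.4] alpha -0.048 F desk [0.3 0.3 0.6] open 0.0513 q [-0.13 -0.37  1.87  0.01  1.69 -0.02]
shift cm [-12.    -1.4   17.99] turn [ 0.048 -0.055 -0.012]
```

>>> servo_tool(
  commands=[0.05,-0.055,0,-2,-1,3,0.6,0,0,0,-2,-0.4,3,0.6,0,0,0,-2,0,3,0.6,0,0,0,-2,0,3,0.6,0,0,0,-2,0,3,0.6,0,0,0,-2,0,3,0.6,0,0,0,0,0,0,0.6],
)

```text
t: 13.65
tool_pos: [0.6429, 0.1346, 0.3037]
tool_rot: [-1.196, 1.246, -1.217]
contact_force: [-0.9, 0.1, -0.6]
opening: 0.0508
```

```bash
python3 go.py 9 0 310 0; python3 -c "
from h import *
snap('wrist','wrist5.png');snap('scene','scene5.png')"
python3 - <<'E'
from go import *
d=dict(np.load('pics/scene5.npz'));P=pts(d);P[d['depth']==0]=9
hsv=cv2.cvtColor(d['frame'],cv2.COLOR_RGB2HSV)
m=cv2.inRange(hsv,(15,180,150),(25,255,255))>0
q=P[m&(P[...,2]>.262)&(P[...,2]<.28)]
q=D.inv().apply(q-O)*1000
for y in (-140,-100,-60,60,100,140):
    s=q[abs(q[:,1]-y)<6]
    if len(s):print(y,s.min(0).round(),s.max(0).round())
E
```

```text
t 13.65 tcp desk mm [  5.2  13.8 303.7] alpha -0.013 F desk [-0.9  0.  -0.6] open 0.0508 q [0.09 0.1  1.44 0.01 1.61 0.12]
shift cm [ 1.38 -0.65  0.34] turn [ 0.013  0.02  -0.011]
-140 [   0. -146.  268.] [  15. -135.  271.]
-100 [   1. -105.  267.] [ 15. -94. 271.]
-60 [  1. -66. 267.] [ 15. -54. 271.]
100 [ 13.  96. 269.] [ 13.  96. 269.]
```

View pics/wrist5.png

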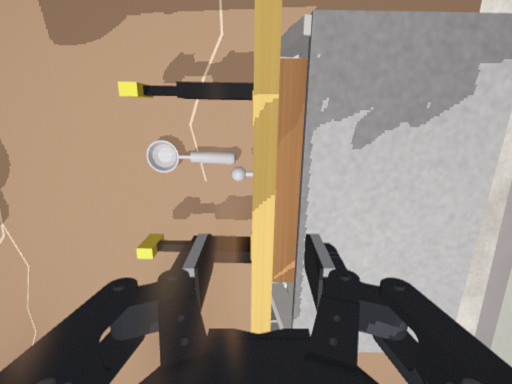

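View pics/scene5.png

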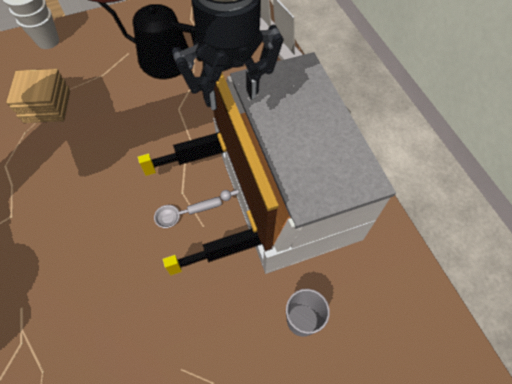

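>>> servo_tool(
  commands=[0.013,0.02,0,0.6,1.5,0.3,0.6,0,0,0,0.5,2,0,0.6,0,0,0,0,2,0,0.6,0,0,0,0,0,0,0.6],
)

```text
t: 14.15
tool_pos: [0.6401, 0.1198, 0.249]
tool_rot: [-1.178, 1.249, -1.239]
contact_force: [-0.5, -0.1, 0.3]
opening: 0.0511
```

```bash
python3 go.py 7 0 250 0
```

```text
t 14.15 tcp desk mm [  3.1  -1.  249. ] alpha 0.001 F desk [-0.5 -0.1  0.3] open 0.0511 q [0.07 0.1  1.53 0.01 1.51 0.12]
shift cm [-0.1  -0.1   0.39] turn [-0.001  0.    -0.01 ]
```

>>> servo_tool(
  commands=[0.05,0,0,0,0,-0.8,0.6,0.05,0,0,0,0,-0.8,0.6,0.05,0,0,0,0,-0.8,0.6,0.05,0,0,0,0,-0.8,0.6,0.05,0,0,0,0,-0.8,0.6,0.05,0,0,0,0,-0.8,0.6],
)

```text
t: 14.75
tool_pos: [0.5922, 0.1187, 0.2503]
tool_rot: [-0.941, 1.001, -1.38]
contact_force: [1.0, 1.1, -1.1]
opening: 0.0512
```

```bash
python3 go.py -60 0 240 0.45; python3 -c "
from h import *
snap('top','top6.png')"
```

```text
t 14.75 tcp desk mm [-44.6  -4.5 250.3] alpha 0.325 F desk [ 0.9  1.1 -1.1] open 0.0512 q [ 0.09 -0.21  1.85 -0.04  1.18  0.15]
shift cm [-0.44  0.49 -1.79] turn [ 0.125 -0.002 -0.009]
```

View pics/top6.png

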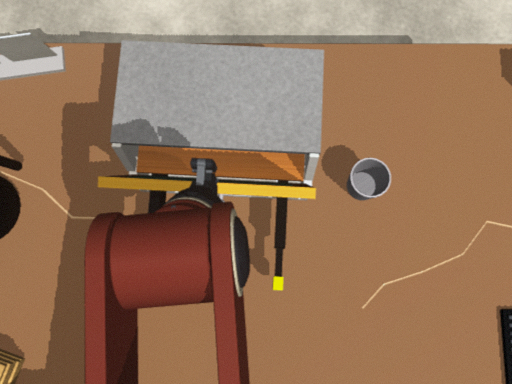

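>>> servo_tool(
  commands=[0.05,0,0,-0.1,0.3,-0.8,0.6,0.05,0,0,-0.1,0.3,-0.8,0.6,0.05,0,0,-0.1,0.1,-0.8,0.6,0.05,0,0,-0.1,0.1,-0.8,0.6],
)

```text
t: 15.2
tool_pos: [0.566, 0.1223, 0.2387]
tool_rot: [-0.779, 0.829, -1.458]
contact_force: [1.4, 0.1, 0.7]
opening: 0.0512
```

```bash
python3 go.py -80 0 229 0.6; python3 -c "
from h import *
snap('top','top7.png');snap('scene','scene7.png')"
```

```text
t 15.2 tcp desk mm [-71.   -2.3 238.7] alpha 0.544 F desk [1.4 0.1 0.7] open 0.0512 q [ 0.12 -0.39  2.06 -0.1   0.94  0.21]
shift cm [-0.22  0.36 -1.27] turn [ 0.056 -0.003 -0.008]
```

View pics/scene7.png

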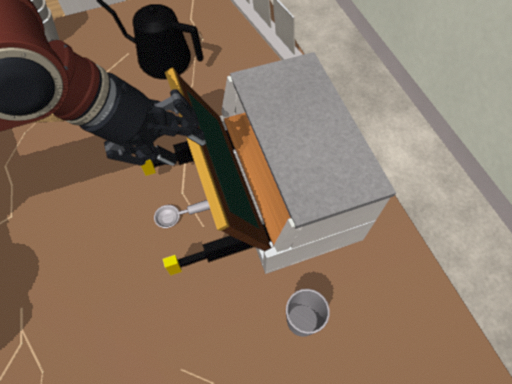

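```bash
cat > flap.py <<'E'
from go import *
def flap(d):
    P=pts(d);P[d['depth']==0]=9
    hsv=cv2.cvtColor(d['frame'],cv2.COLOR_RGB2HSV)
    m=(cv2.inRange(hsv,(15,180,120),(25,255,255))>0)
    q=D.inv().apply(P[m].reshape(-1,3)-O)*1000
    q=q[(abs(q[:,1])<160)&(q[:,0]<60)&(q[:,0]>-230)&(q[:,2]>90)&(q[:,2]<290)]
    r=np.hypot(q[:,0],q[:,2]-100);q=q[r>150]
    print('brass n',len(q),'med',np.median(q,0).round(1),'psi',np.arctan2(-np.median(q[:,0]),np.median(q[:,2])-100).round(3))
if __name__=='__main__':
    import glob
    n=sys.argv[1]; flap(dict(np.load(n)) if n.endswith('npz') else viewer.get_image(n))
E
python3 flap.py pics/scene7.npz; python3 flap.py pics/top7.npz
```

```text
brass n 285 med [-63.4 -75.5 257.4] psi 0.383
brass n 1998 med [-60.  -23.1 260.5] psi 0.358
```

>>> servo_tool(
  commands=[0.05,0,0,-0.1,0.4,-0.8,0.6,0.02,0,0,-0.1,0.3,-0.8,0.6],
)

```text
t: 15.5
tool_pos: [0.557, 0.1246, 0.2274]
tool_rot: [-0.724, 0.772, -1.479]
contact_force: [0.1, -0.5, 0.9]
opening: 0.051
```

```bash
python3 go.py -99 0 216 0.6; python3 flap.py scene
```

```text
t 15.5 tcp desk mm [-80.   -0.4 227.4] alpha 0.616 F desk [ 0.2 -0.4  0.9] open 0.051 q [ 0.14 -0.45  2.14 -0.14  0.85  0.25]
shift cm [-0.03 -0.17 -2.2 ] turn [-0.016 -0.004 -0.008]
brass n 338 med [-73.7 -73.9 253.3] psi 0.448
```

>>> servo_tool(
  commands=[0,0,0,0,0,-0.7,0.6,0,0,0,0,0,-0.7,0.6,0,0,0,0,0,-0.5,0.6],
)

```text
t: 15.85
tool_pos: [0.5417, 0.1253, 0.2181]
tool_rot: [-0.724, 0.773, -1.479]
contact_force: [0.1, 0.5, 0.2]
opening: 0.0511
```

```bash
python3 go.py -99 0 216 0.6; python3 flap.py scene
```

```text
t 15.85 tcp desk mm [-95.4  -0.5 218.1] alpha 0.616 F desk [0.  0.5 0.2] open 0.0511 q [ 0.15 -0.48  2.18 -0.14  0.85  0.26]
shift cm [-0.04 -0.04 -0.42] turn [-0.016 -0.004 -0.008]
brass n 378 med [-89.7 -67.5 244.7] psi 0.555
```

>>> servo_tool(
  commands=[0,0,0,0,0,-0.5,0.6,0,0,0,0,0,0,0.6,0,0,0,0,0,0,0.6,0,0,0,0,0,0,0.6],
)

```text
t: 16.3
tool_pos: [0.5364, 0.1254, 0.2138]
tool_rot: [-0.727, 0.775, -1.479]
contact_force: [0.0, -0.9, -0.8]
opening: 0.0514
```

```bash
python3 go.py -99 0 216 0.6; python3 flap.py scene
```

```text
t 16.3 tcp desk mm [-100.7   -0.6  213.8] alpha 0.613 F desk [ 0.1 -0.9 -0.8] open 0.0514 q [ 0.15 -0.49  2.19 -0.14  0.85  0.26]
shift cm [-0.06 -0.08  0.26] turn [-0.013 -0.004 -0.007]
brass n 352 med [-97.6 -44.1 239. ] psi 0.612
```

>>> servo_tool(
  commands=[0,0,0,0,0,-0.5,0.6,0,0,0,0,0,-0.3,0.6,0,0,0,0,0,0,0.6,0,0,0,0,0,0,0.6],
)

```text
t: 16.75
tool_pos: [0.5294, 0.1258, 0.2089]
tool_rot: [-0.727, 0.775, -1.479]
contact_force: [0.7, -0.1, 0.4]
opening: 0.0517
```

```bash
python3 go.py -97 0 217 0.6; python3 flap.py scene
```

```text
t 16.75 tcp desk mm [-107.7   -0.6  208.9] alpha 0.613 F desk [ 0.7 -0.1  0.4] open 0.0517 q [ 0.15 -0.51  2.21 -0.15  0.84  0.27]
shift cm [-0.06 -0.05  1.34] turn [-0.013 -0.004 -0.007]
brass n 409 med [-104.   -32.3  233.2] psi 0.663
```

```bash
python3 flap.py scene; python3 -c "
from h import *
snap('wrist','wrist8.png');snap('scene','scene8.png')"; python3 flap.py pics/scene8.npz
```

```text
brass n 437 med [-106.   -39.7  232.7] psi 0.674
brass n 380 med [-106.5  -41.1  231.7] psi 0.68
```

View pics/scene8.png

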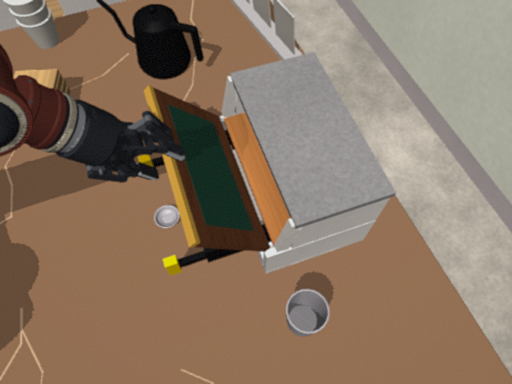

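View pics/wrist8.png

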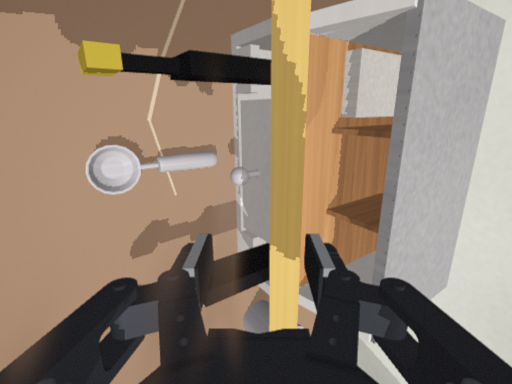

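>>> servo_tool(
  commands=[0,0,0,0,0,0,0.6,0,0,0,0,0,0,0.6,0,0,0,0,0,0,0.6,0,0,0,0,0,0,0.6,0,0,0,0,0,0,0.6],
)

```text
t: 17.45
tool_pos: [0.5298, 0.1258, 0.2093]
tool_rot: [-0.726, 0.775, -1.479]
contact_force: [-0.9, 0.4, 0.1]
opening: 0.0508
```

```bash
python3 go.py -97 0 217 0.6; python3 flap.py scene;python3 flap.py scene
```

```text
t 17.45 tcp desk mm [-107.3   -0.6  209.3] alpha 0.614 F desk [-1.   0.3  0.1] open 0.0508 q [ 0.15 -0.51  2.21 -0.15  0.84  0.27]
shift cm [-0.07 -0.04  1.28] turn [-0.014 -0.004 -0.007]
brass n 398 med [-116.4  -45.3  223. ] psi 0.758
brass n 510 med [-117.4  -51.2  222. ] psi 0.766
```

>>> servo_tool(
  commands=[0,0,0,0,0.2,0,0.6,0,0,0,0,0.2,0,0.6,0,0,0,0,0,0,0.6,0,0,0,0,0,0,0.6,0,0,0,0,0,0,0.6,0,0,0,0,0,0,0.6,0,0,0,0,0,0,0.6,0,0,0,0,0,0,0.6],
)

```text
t: 18.35
tool_pos: [0.5318, 0.1257, 0.2048]
tool_rot: [-0.728, 0.776, -1.479]
contact_force: [-0.3, -0.2, -0.3]
opening: 0.0513
```

```bash
python3 go.py -97 0 217 0.6; python3 flap.py scene;python3 flap.py scene
```

```text
t 18.35 tcp desk mm [-105.3   -0.6  204.8] alpha 0.612 F desk [-0.3 -0.2 -0.3] open 0.0513 q [ 0.15 -0.5   2.21 -0.15  0.83  0.27]
shift cm [-0.07 -0.52  1.38] turn [-0.012 -0.004 -0.007]
brass n 339 med [-130.2  -57.8  209.8] psi 0.87
brass n 336 med [-130.2  -57.6  209.5] psi 0.872
```

>>> servo_tool(
  commands=[0,0,0,0,0.1,-0.2,0.7,0,0,0,0,0.1,-0.2,0.8,0,0,0,0,0.2,-0.4,0.8,0,0,0,0,0.2,-0.4,0.8,0,0,0,0,0.2,-0.4,0.8],
)

```text
t: 18.95
tool_pos: [0.5234, 0.1263, 0.1892]
tool_rot: [-0.726, 0.775, -1.479]
contact_force: [-0.8, -0.2, -0.4]
opening: 0.0686
```

```bash
python3 go.py -116 0 186 0.61; python3 flap.py scene;python3 flap.py scene
```

```text
t 18.95 tcp desk mm [-113.7   -0.4  189.2] alpha 0.614 F desk [-0.7 -0.2 -0.4] open 0.0686 q [ 0.16 -0.51  2.24 -0.15  0.81  0.28]
shift cm [-0.04  0.12 -0.37] turn [-0.004 -0.004 -0.007]
brass n 387 med [-142.3  -63.2  190.4] psi 1.005
brass n 292 med [-143.8  -69.   188.8] psi 1.017
```

>>> servo_tool(
  commands=[0,0,0,0,0,0,0.8,0,0,0,0,0,0,0.8,0,0,0,0,0,0,0.8,0,0,0,0,0,0,0.8],
)

```text
t: 19.45
tool_pos: [0.5222, 0.1262, 0.1871]
tool_rot: [-0.729, 0.777, -1.478]
contact_force: [-0.3, -0.5, -1.0]
opening: 0.0683
```

```bash
python3 go.py -123 0 170 0.61; python3 flap.py scene; python3 -c "
from h import *
snap('scene','scene9.png')"; python3 flap.py pics/scene9.npz
```

```text
t 19.45 tcp desk mm [-114.9   -0.5  187.1] alpha 0.61 F desk [-0.3 -0.5 -1. ] open 0.0683 q [ 0.16 -0.51  2.24 -0.15  0.81  0.28]
shift cm [-0.04  0.94 -1.64] turn [-0.    -0.004 -0.007]
brass n 326 med [-144.1  -71.1  188.4] psi 1.021
brass n 328 med [-144.2  -77.4  188.3] psi 1.021
```

View pics/scene9.png

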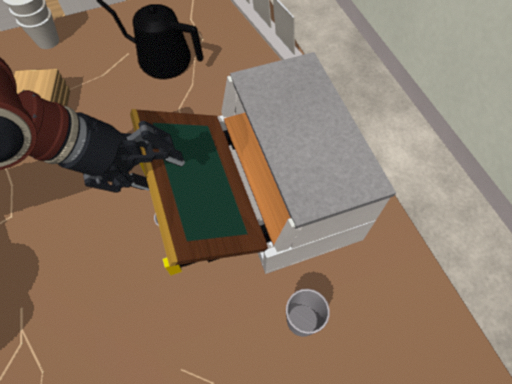

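>>> servo_tool(
  commands=[0,0,0,0,0.4,-0.6,0.8,0,0,0,0,0.4,-0.6,0.8,0,0,0,0,0.4,-0.6,0.8,0,0,0,0,0.5,-0.6,0.8,0,0,0,0,0.5,-0.6,0.8],
)

```text
t: 20.05
tool_pos: [0.5108, 0.1273, 0.1516]
tool_rot: [-0.725, 0.774, -1.479]
contact_force: [-0.0, 0.2, 0.2]
opening: 0.0682
```

```bash
python3 go.py -132 0 138 0.61; python3 flap.py scene;python3 flap.py scene
```

```text
t 20.05 tcp desk mm [-126.3   -0.   151.6] alpha 0.615 F desk [-0.1  0.2  0.2] open 0.0682 q [ 0.16 -0.5   2.3  -0.17  0.74  0.31]
shift cm [ 0.01  0.78 -1.25] turn [-0.005 -0.004 -0.008]
brass n 274 med [-157.7  -56.3  157.9] psi 1.219
brass n 228 med [-159.3  -47.6  154.7] psi 1.24
```

>>> servo_tool(
  commands=[0,0,0,0,0,0,0.8,0,0,0,0,0.3,-0.4,0.8,0,0,0,0,0.4,-0.4,0.8,0,0,0,0,0.3,-0.3,0.8,0,0,0,0,0,0,0.8,0,0,0,0,0,0,0.8],
)

```text
t: 20.75
tool_pos: [0.5054, 0.1273, 0.133]
tool_rot: [-0.73, 0.778, -1.478]
contact_force: [-0.2, 0.5, -0.6]
opening: 0.0683
```

```bash
python3 go.py -134 0 121 0.61; python3 flap.py scene;python3 flap.py scene
```

```text
t 20.75 tcp desk mm [-131.7   -0.3  133. ] alpha 0.609 F desk [-0.2  0.5 -0.6] open 0.0683 q [ 0.17 -0.49  2.33 -0.18  0.71  0.32]
shift cm [-0.02  0.85 -0.87] turn [ 0.001 -0.004 -0.006]
brass n 220 med [-163.2  -58.2  138.1] psi 1.341
brass n 226 med [-162.8  -62.2  138. ] psi 1.342
```

>>> servo_tool(
  commands=[0,0,0,0,0.3,-0.3,0.8,0,0,0,0,0.3,-0.3,0.8,0,0,0,0,0.3,-0.3,0.8,0,0,0,0,0.3,-0.3,0.8,0,0,0,0,0,0,0.8,0,0,0,0,0,0,0.8],
)

```text
t: 21.45
tool_pos: [0.5026, 0.1275, 0.1154]
tool_rot: [-0.73, 0.778, -1.479]
contact_force: [0.2, 0.1, -1.4]
opening: 0.068
```

```bash
python3 go.py -134 0 109 0.61; python3 flap.py scene;python3 flap.py scene
```

```text
t 21.45 tcp desk mm [-134.6   -0.2  115.4] alpha 0.61 F desk [ 0.2  0.1 -1.4] open 0.068 q [ 0.17 -0.47  2.34 -0.19  0.68  0.33]
shift cm [-0.01  0.56 -0.31] turn [ 0.    -0.004 -0.006]
brass n 200 med [-165.8  -45.9  119.6] psi 1.453
brass n 198 med [-166.1  -46.2  119.3] psi 1.455
```

>>> servo_tool(
  commands=[0,0,0,0,0.2,-0.2,0.8,0,0,0,0,0.2,-0.2,0.8,0,0,0,0,0.2,-0.2,0.8,0,0,0,0,0.2,-0.2,0.8,0,0,0,0,0,0,0.8,0,0,0,0,0,0,0.8],
)

```text
t: 22.15
tool_pos: [0.5019, 0.128, 0.1054]
tool_rot: [-0.726, 0.775, -1.479]
contact_force: [0.5, 0.2, -0.3]
opening: 0.068
```

```bash
python3 go.py -134 0 100 0.61; python3 -c "
from h import *
snap('scene','scene10.png');snap('wrist','wrist10.png')";  python3 flap.py pics/scene10.npz
```

```text
t 22.15 tcp desk mm [-135.3    0.2  105.4] alpha 0.614 F desk [ 0.5  0.2 -0.3] open 0.068 q [ 0.17 -0.46  2.35 -0.2   0.65  0.34]
shift cm [ 0.03  0.51 -0.21] turn [-0.004 -0.004 -0.007]
brass n 227 med [-166.8  -58.7  113. ] psi 1.493
```

View pics/wrist10.png

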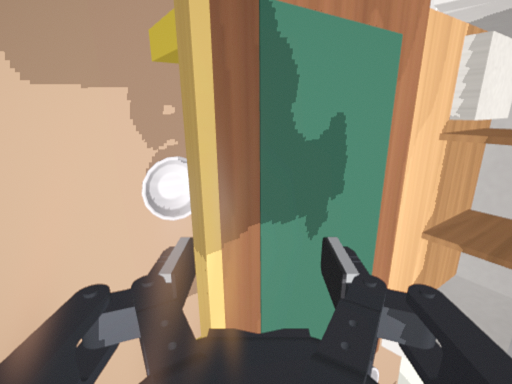

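```bash
cat > green.py <<'E'
from go import *
d=dict(np.load(sys.argv[1])) if len(sys.argv)>1 else viewer.get_image('scene')
P=pts(d);hsv=cv2.cvtColor(d['frame'],cv2.COLOR_RGB2HSV)
m=(cv2.inRange(hsv,(65,100,20),(95,255,255))>0)&(d['depth']>0)
q=D.inv().apply(P[m]-O)*1000
q=q[(q[:,0]>-160)&(q[:,0]<0)&(q[:,2]>80)&(q[:,2]<200)]
c=np.linalg.lstsq(np.c_[q[:,:2],np.ones(len(q))],q[:,2],rcond=None)[0]
print(len(q),'slope x,y',c[:2].round(4),'z at -150',(c[2]-150*c[0]).round(1),'z at -30',(c[2]-30*c[0]).round(1))
E
python3 green.py pics/scene10.npz
```

```text
6367 slope x,y [ 0.0001 -0.001 ] z at -150 113.3 z at -30 113.3
```

>>> servo_tool(
  commands=[0,0,0,0,-0.3,-0.4,0.8,0,0,0,0,-0.3,-0.3,0.8,0,0,0,0,-1,0,0.8,0,0,0,0,-1.5,0,0.8,0,0,0,0,-2,0,0.8,0,0,0,0,0,0,0.8],
)

```text
t: 22.85
tool_pos: [0.4642, 0.1295, 0.1439]
tool_rot: [-0.726, 0.775, -1.479]
contact_force: [0.4, -0.7, 1.2]
opening: 0.0687
```

```bash
python3 go.py -170 0 200 0.61; python3 green.py
```

```text
t 22.85 tcp desk mm [-173.    -0.2  143.9] alpha 0.613 F desk [ 0.4 -0.7  1.2] open 0.0687 q [ 0.19 -0.65  2.4  -0.19  0.8   0.34]
shift cm [-0.06 -4.41  3.47] turn [-0.003 -0.004 -0.007]
6788 slope x,y [ 0.0006 -0.0008] z at -150 113.3 z at -30 113.4
```

Clear of the flap, so I'll lift straight up and then check.

>>> servo_tool(
  commands=[0,0,0,0,-1.6,1,0.8,0,0,0,0,-1.6,1.1,0.8,0,0,0,0,-1.6,1.1,0.8,0,0,0,0,-1.6,1.1,0.8,0,0,0,0,-1.6,1.1,0.8,0,0,0,0,-1.6,1.1,0.8,0,0,0,0,0,0,0.8,0,0,0,0,0,0,0.8],
)

```text
t: 23.7
tool_pos: [0.461, 0.1275, 0.2509]
tool_rot: [-0.741, 0.786, -1.478]
contact_force: [-1.1, 0.8, -0.7]
opening: 0.0683
```

```bash
python3 go.py -170 0 250 0.61; python3 - <<'E'
from go import *
from meas import yellow
for n in('scene','top','wrist'):
    d=snap(n,n+'11.png')
    for r in yellow(d):print(n,r[0],(D.inv().apply(r[2]-O)*1000).round(1))
E
python3 green.py pics/scene11.npz; python3 green.py pics/top11.npz
```

```text
t 23.7 tcp desk mm [-176.1   -2.3  250.9] alpha 0.597 F desk [-1.2  0.7 -0.7] open 0.0683 q [ 0.19 -0.75  2.27 -0.15  1.04  0.28]
shift cm [-0.23  0.42  0.45] turn [ 0.013 -0.003 -0.003]
6805 slope x,y [-0.0002 -0.001 ] z at -150 113.3 z at -30 113.3
8961 slope x,y [ 0.0001 -0.0021] z at -150 115.3 z at -30 115.3
```

View pics/scene11.png

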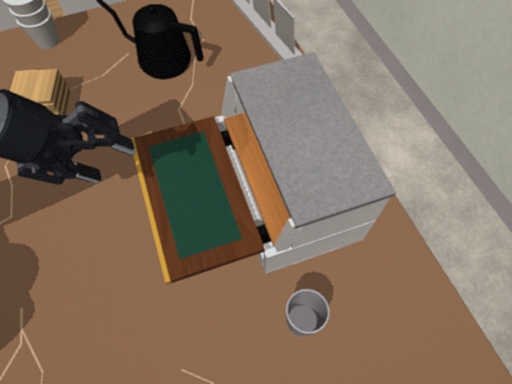

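View pics/top11.png

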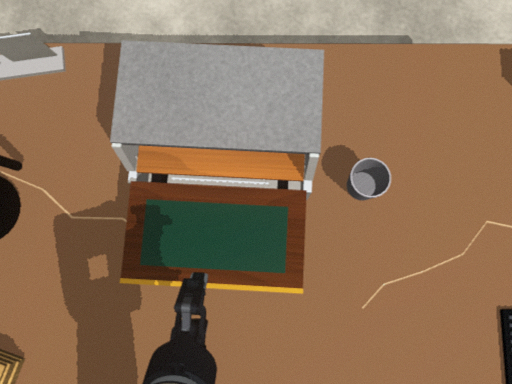

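View pics/wrist11.png

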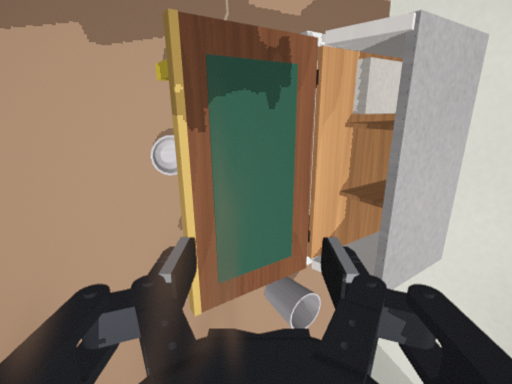

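```bash
python3 -c "
from station import ticket;print(ticket.finish_job())"
```

```text
the job is handed in; nothing more can be done
None
```

I pulled both supports out by their yellow blocks, the left one first, until each stopped hard. Then I swung the flap over between the open fingers and lowered it onto the supports with the front finger under its edge. I handed the job in at about 24 s.

**Flap:** it lies level, with the green face at z 113 mm in the scene camera and 115 mm in the top camera (114 expected). The slope towards the hinge is about 0. It stayed the same after the gripper let go and moved away.

**Supports:** both camera readings were taken before the flap covered the blocks.
- **Left:** I pulled it twice and each time hit the same stop. After the first pull the camera put the block at about −159 mm in the desk frame (−160 is fully out). I did not measure it again after the second.
- **Right:** it was also pulled to a hard stop, and then read about −157 mm.
- **Possible shortfall:** easing off before I let go probably pushed each one back 1–2 mm. I did not correct this.

**Pen drawer:** the knob was last seen in its place while the flap was part-way over. It is now hidden under the flap, so I could not check it at the end. The arm never went near it.

**Tumbler and spoon:** the tumbler stands where it was, and the bowl of the spoon is still in view in front of the desk.

**Disagreements:**
- The blocks first suggested a desk position 17–18 mm too close. The roof edges settled it: the supports started about 16–20 mm out, not fully in.
- The flap started about upright rather than leaning back.

**Forces:** the pulls at the stops reached about 40 N per axis, roughly 54 N in total at the wrist. They went through the finger pads, and the wrist limit is 120 N. If the 40 N limit on the arm or the gripper's body also counts the fingers, those two pulls exceeded it.

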